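Take the temperature of the open jar on the coasting carousel

TASK

The agar jars cool evenly in the fan's draught only while their carousel goes round, so take the open jar's temperature without stopping it: set the carousel turning (it has a centre handle for that) and let it coast freely at about one turn in six to eight seconds, then, with the infrared thermometer taken out of its stand, keep its nose pointing straight down over the open jar's mouth as it travels, one to five centimetres above the rim and inside it as seen from above, for at least six seconds on end with nothing touching the carousel. Never touch the carousel or its jars with the thermometer, and leave the other things on the bench where they are. Finish with the thermometer held upright and still in the gripper, at least a hand's breadth (ten centimetres) above the jars, and the carousel still coasting.

Things in the scene. Friction and masses are not known exactly. Their poses are not given: they have to be found in the camera images.
- carousel: Hand-turned jar carousel, round white foot fixed on the table; origin on the vertical turning axis at table height. A 290 mm turntable (top 55 mm above the table) carries six fixed 48 mm jars, centres on a 100 mm radius, evenly spaced: five with white lids (tops 122 mm above the table), one open (rim at 117 mm). A black bar handle tops the centre column. Turntable, jars and handle turn together.
- rotor (a joint): Turntable angle about the vertical axis, rad, counter-clockwise from above positive, no stops, any start. Let go, it coasts either way on its ball bearing: nominal inertia of all that turns 0.022 kg m2 (true value 0.7 to 1.4 times that), drag 0.0005 N m per rad/s plus about 0.0001 N m dry friction: its speed decays with a time constant of about 40 s.
- jar_mouth (a point): Centre of the open jar's rim, 100 mm from the carousel's axis and 117 mm above the table; travels round with the turntable. Mouth 41 mm wide inside, 48 mm outside; cream-coloured set agar 13 mm below the rim. x axis: outwards from the carousel's axis; z up.
- handle (a point): Middle of the black bar handle, on the turning axis, 145 mm above the table. Bar 64 mm long, 14 mm thick, 30 mm high (130 to 160 mm above the table); its length lies along this point's x axis, which points to the open jar. The jars' lids around it are lower (122 mm) and begin 74 mm from the axis.
- thermometer: Loose infrared thermometer, a round upright wand 130 mm long, 0.12 kg, parked nose down in its stand. Origin: centre of the nose's end face; z up along the wand. Black nose 16 mm across, 45 mm long; above it a white barrel 26 mm across, 85 mm long. Parked, nose end 15 mm and barrel top 145 mm above the table. Measures straight below its nose, up to 60 mm away.
- stand: Fixed stand of the thermometer: grey block 60 x 60 mm on a black foot 100 x 100 x 10 mm, top 60 mm above the table. The nose sits in a 19 mm round hole, 50 mm deep, in the middle; the barrel's shoulder rests on the block. Lift straight up 50 mm or more to free it. Origin under its middle, on the table.
- rack_teal: Bystander: loose teal microtube rack, 100 x 142 mm, 60 mm high over the tubes. Origin under its middle.
- tip_box: Bystander: loose blue box of pipette tips with a clear lid, 87 x 127 mm, 68 mm high. Origin under its middle.
- jar_lid: Bystander: loose white screw lid of the open jar, 51 mm across and 15 mm high, lying on the table. Origin under its middle.
- spare_jar: Bystander: loose closed jar, 51 mm across its lid and 67 mm high, standing on the table. Origin under its middle.
- beaker: Bystander: loose empty glass beaker, 70 mm across and 90 mm high. Origin under its middle.
- pipette: Bystander: loose grey-blue pipette lying on the table, 260 mm long and 25 mm high, tip towards its x axis. Origin on the table under its handle.
Mind the look-alikes: they are no part of the job. What is meant by the thermometer is not red, and is the larger of those in its own colour. Several things look just like the stand: the one meant starts farthest from the robot's base.

How it is judged:
On the way:
1. as the carousel coasts untouched at a turn in 4 to 14 s, the upright thermometer's nose keeps within 20 mm of the open jar's centre line, 5 to 60 mm above its rim, for 6 s on end ((velocity of joint rotor between 0.45 and 1.6 rad/s or velocity of joint rotor between -1.6 and -0.45 rad/s) and contact force between each of the arm, the fingers, thermometer and carousel below 0.2 N and horizontal distance between thermometer and jar_mouth below 0.02 m and z of thermometer in the frame of jar_mouth between 0.005 and 0.06 m and angle between thermometer's own z axis and vertical below 0.3 rad), for 6 s.
At the end, for the whole second after the job is handed in: The thermometer is held still and upright (within 0.35 rad) by the fingers alone, its nose at least 75 mm above the open jar's rim (192 mm above the table), and the carousel still coasts untouched, faster than 0.2 rad/s (height (world z) of thermometer above 0.192 m and angle between thermometer's own z axis and vertical below 0.35 rad and linear speed of thermometer below 0.05 m/s and contact force between the fingers and thermometer above 1 N and contact force between each of thermometer, the arm, the fingers and carousel below 0.2 N and contact force between thermometer and stand below 0.2 N and (velocity of joint rotor between 0.2 and 1.8 rad/s or velocity of joint rotor between -1.8 and -0.2 rad/s)); the arm keeps its last pose, push and grip.
It fails at once if the carousel turns faster than 2.2 rad/s (a turn in under 3 s) (not (velocity of joint rotor between -1 and 2.2 rad/s or velocity of joint rotor between -2.2 and 1 rad/s)).
It fails at once if the thermometer touches the carousel or its jars (contact force between thermometer and carousel above 0.4 N).
It fails at once if another thing on the bench is shifted by more than 30 mm or tipped over (distance of any of rack_teal, tip_box, jar_lid, spare_jar, beaker, pipette from where it was at the start of the episode above 0.03 m or angle between any of rack_teal, tip_box, jar_lid, spare_jar, beaker, pipette's own z axis and vertical above 0.5 rad).
It also fails if it takes over 61 s, if anything falls off the work surface, if the arm or the gripper's body presses on something with over 40 N, if the wrist force passes 120 N, or if a joint passes its speed limit or range.

ROBOT

A 6-joint arm with a two-finger parallel gripper is mounted at the origin on the work surface. World frame = base frame: x ahead of the robot, y to its left, z up, the work surface at z = 0. Lengths are in m, angles in rad, forces in N, time in s.
With the tool pointing down it reaches from about 0.425 to 0.95 m from the base axis. Payload 3.5 kg.
Tool frame: the origin (TCP) lies between the finger pads; the fingertips stand 19 mm ahead of it and the grasp point (between the pads) is the TCP; z points along the fingers, y is the line along which they close (so a half turn about z gives the same grasp; the last joint's range is limited). The gripper opens to 85 mm and grips with 20 to 120 N. Pads are 22 mm wide; open, the fingers measure 114 mm over their backs; the gripper's body (76 mm by 85 mm) begins 54 mm behind the grasp point. The pads swing forward as they close: fully open they stand 13 mm farther back than shut.
Start: joints at [1.058, 0.286, 1.577, -0, 1.279, -0.15], TCP at [0.24, 0.631, 0.25] pointing down, gripper open.
Joint ranges: [-2.77, 2.77], [-0.9, 2.22], [0.21, 2.48], [-1.53, 4.67], [0.24, 2.81], [-2.84, 2.84]. Speed limits (rad/s): [2.79, 2.79, 3.14, 3.14, 3.14, 3.14].

INTERFACE

Orientations are given as a unit quaternion [x, y, z, w].
In Python, from plant import monitor, eyes, ctrl gives the robot as it stands.
- The arm moves only by the shell command python3 -m handwheel 'ROWS' [FORCE]. ROWS is JSON, a list of rows, each a list of 7 numbers: the shift along the tool's x, y, z in units of 40 cm (1.0 is 40 cm), then the turn, a rotation vector about the tool's x, y, z in units of pi rad (1.0 is pi rad), then the opening, from -1 (shut) to 1 (fully open). A call has 1 to 12 rows; each row is the pose to reach, as a shift and turn from the pose commanded when the call began, along the tool's axes at that moment, turning the shorter way round; what a row does not reach only later rows make up. A row lasts 1/8 s, in which the tool goes at most 62.5 mm and 10.7 degrees, less where a joint would pass 70% of its speed; a pose out of reach is approached as far as the arm can. A call with a number of a shift or a turn outside -1 to 1 is refused whole. A call with a gripper value outside its range is refused whole. The fingers move at their own pace and stop on an object; FORCE is the grip in N (left out, the last holds). Time passes only in rows, so rows that repeat a pose let the fingers close. It gives the time, the measured TCP pose, the force, the opening and the grip force at its end, in the units of the state.
- monitor.get_state(): the state, without advancing time (a new reading comes with each control period).
- eyes.read_camera(name): name is "scene" or "top"; returns the picture (400x640x3 uint8, red, green, blue); there is no depth.
- eyes.camera_params(name): a dict with "K" (3x3 intrinsics, pixels), "R" (3x3) and "t" (3): a world point X has camera coordinates R X + t. Camera axes: x right, y down, z forward; pixel columns grow to the right and rows downward; lengths in m; the calibration is good to about 2 mm. A picture is of the moment at which its call begins. camera_params takes no time and is no camera call.
- ctrl.sign_off(): hands the job in; it is judged then, once.
The state is a dict: "time": time; "qpos": joint angles; "dq": joint speeds; "joint_efforts": joint torques, N m; "eef_pos": TCP position; "tcp_rot": TCP orientation; "contact_force": force on the tool from outside, world axes, zero at the start; "wrist_torque": the same for the moment, N m; "opening": opening from 0.0 (shut) to 1.0 (fully open); "finger_force": force on a finger pad.
Only numpy, scipy, OpenCV 4.12 (cv2) and the standard library are available. Lean on these libraries where they do the work, as an engineer would, in place of code of your own. Each camera call takes 0.05 s, during which the arm holds its last target. There are 200 camera calls.

## Working session

There is one attempt and no reset: what is moved stays moved. The work goes in short steps, Python scripts to look and compute and a shell command to move; the robot and the scene stay as the last step left them, time stands still between calls to the robot, and variables do not carry over. Pictures are saved under pics/ and viewed, at most 10 in all, crops included, and the job is handed in when it is done.

```bash
mkdir -p pics; ls; python3 - <<'E'
from plant import monitor, eyes, ctrl
import cv2, numpy as np
s=monitor.get_state(); print(s)
for n in("scene","top"):
    im=eyes.read_camera(n); cv2.imwrite(f"pics/{n}0.png",im[:,:,::-1]); p=eyes.camera_params(n); print(n,p)
E
```

```text
pics
{'time': 0.0, 'qpos': array([ 1.05796125e+00,  2.87203075e-01,  1.57818183e+00,  1.73327396e-05,
        1.27859823e+00, -1.50018406e-01]), 'dq': array([ 2.80932935e-03, -3.72923492e-04,  1.08129032e-03,  1.92204624e-05,
        4.94340460e-04, -1.20557158e-03]), 'joint_efforts': array([ 7.52000124e-04, -4.05986989e+01, -2.92627537e+01, -1.46725638e-04,
        5.94340148e-03, -7.51590683e-07]), 'eef_pos': array([0.23923945, 0.63052493, 0.24891957]), 'tcp_rot': array([ 1.80417311e-01,  9.83589429e-01, -1.12749649e-03, -3.96767340e-04]), 'contact_force': array([-0.55183402, -0.21035669,  0.55068875]), 'wrist_torque': array([-0.05239525,  0.03288734,  0.01188391]), 'finger_force': 0.0, 'opening': 1.0018204376434678}
scene {'K': array([[378.9576836 ,   0.        , 322.10284275],
       [  0.        , 378.9576836 , 197.59378232],
       [  0.        ,   0.        ,   1.        ]]), 'R': array([[-0.32607509,  0.94523992,  0.01401918],
       [ 0.52057582,  0.19191984, -0.8319661 ],
       [-0.78909813, -0.26398537, -0.55464932]]), 't': array([ 0.16317988, -0.14184334,  1.47285486])}
top {'K': array([[414.44208653,   0.        , 316.60145241],
       [  0.        , 414.44208653, 196.71208621],
       [  0.        ,   0.        ,   1.        ]]), 'R': array([[-0.00657764, -0.99993415, -0.00940346],
       [-0.98581023,  0.00806152, -0.1676699 ],
       [ 0.16773467,  0.00816715, -0.98579835]]), 't': array([-0.02975792,  0.4323577 ,  1.10559106])}
```

View pics/scene0.png

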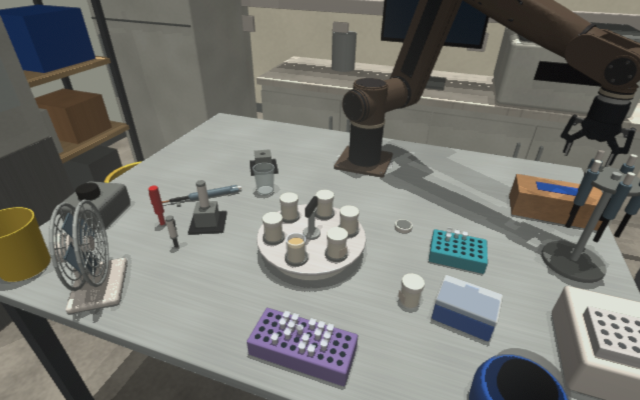

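View pics/top0.png

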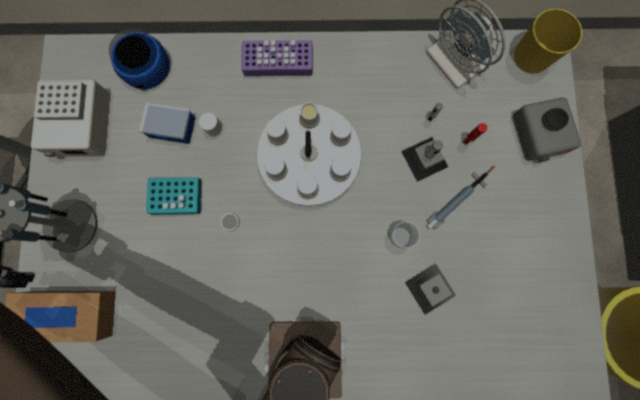

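The scene view shows the carousel at about (312,240) with the open jar at (296,245). The white thermometer is in its stand at (203,200), with a smaller look-alike at (172,232) and a red one at (156,205). The top view has the carousel at (309,154), the open jar at (309,112) and the thermometer at (433,150). Next I'll zoom in on these.

```bash
python3 - <<'E'
import cv2, numpy as np
a=cv2.imread('pics/scene0.png');b=cv2.imread('pics/top0.png')
def c(i,x,y,w,h): return cv2.resize(i[y:y+h,x:x+w],None,fx=4 if w==100 else 3,fy=4 if w==100 else 3,interpolation=cv2.INTER_CUBIC)
A=cv2.resize(a[180:290,250:375],(400,352),interpolation=2);B=cv2.resize(b[98:208,250:375],(400,352),interpolation=2) #3.2x
C=cv2.resize(a[170:245,140:240],(320,240),interpolation=2);D=cv2.resize(b[95:185,385:505],(384,288)[:2],interpolation=2)
o=np.zeros((600,800,3),np.uint8);o[:352,:400]=A;o[:352,400:]=B;o[355:595,:320]=C;D=D[:245];o[355:600,400:784]=D
cv2.imwrite('pics/crop1.png',o)
E
```

```text
(no output)
```

View pics/crop1.png

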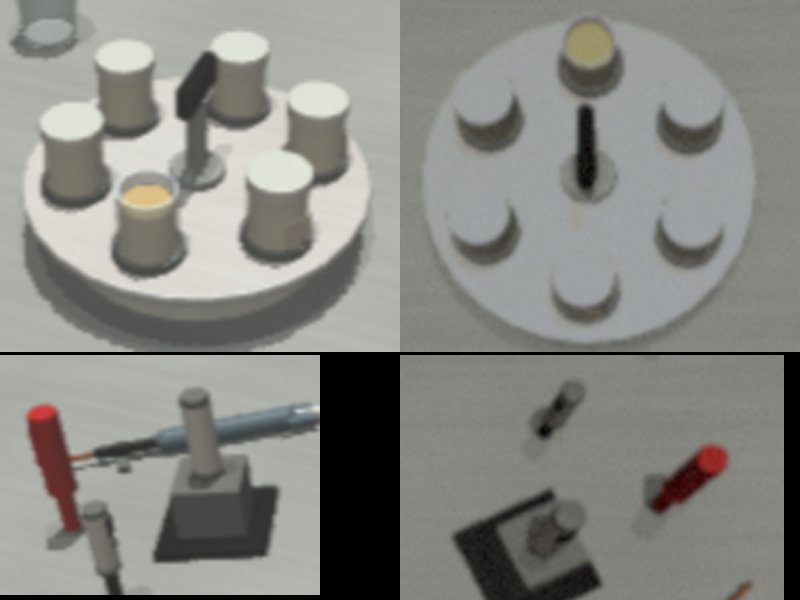

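The crop shows the carousel (left and right views), the open jar nearest the scene camera, and the handle bar pointing at it. The thermometer cap is at crop (195,397) in the scene view and (569,517) in the top view.

```bash
cat > h.py <<'E'
import numpy as np, cv2
from scipy.optimize import least_squares
from plant import monitor, eyes, ctrl
P={n:eyes.camera_params(n) for n in("scene","top")}
def ray(n,u):
    p=P[n];d=p["R"].T@np.linalg.solve(p["K"],[u[0],u[1],1]);return -p["R"].T@p["t"],d
def onz(n,u,z):
    o,d=ray(n,u);return o+d*(z-o[2])/d[2]
def proj(n,X):
    p=P[n];x=p["K"]@(p["R"]@np.asarray(X)+p["t"]);return x[:2]/x[2]
def tri(us,ut):
    f=lambda X:np.r_[proj("scene",X)-us,proj("top",X)-ut]
    r=least_squares(f,onz("top",ut,.1));return r.x,np.abs(r.fun).max()
E
python3 - <<'E'
from h import *
S=lambda x,y:np.array([250+x/3.2,180+y/3.2]);T=lambda x,y:np.array([250+(x-400)/3.2,98+y/3.2])
S2=lambda x,y:np.array([140+x/3.2,170+(y-355)/3.2]);T2=lambda x,y:np.array([385+(x-400)/3.2,95+(y-355)/3.2])
np.set_printoptions(precision=4,suppress=True)
print('mouth',tri(S(149,190),T(589,44)))
print('handle top ends',tri(S(209,56),T(586,108)),tri(S(183,96),T(586,185)))
print('therm top',tri(S2(195,397),T2(569,517)))
L=[onz("scene",S(*u),.122) for u in [(125,55),(239,48),(318,98),(280,168),(72,120)]]+[onz("scene",S(149,190),.117)]
L=np.array(L);print(L, L.mean(0))
c=least_squares(lambda p:np.hypot(*(L[:,:2]-p).T)-.1,L.mean(0)[:2]);print('scene circ',c.x,c.fun)
# top ellipse of disc
E=np.array([onz("top",T(*u),.055)[:2] for u in[(422,178),(755,178),(588,18),(588,343)]]);c=least_squares(lambda p:np.hypot(*(E-p).T)-.145,E.mean(0));print('top disc',c.x,c.fun)
c=c.x
for n in("scene","top"): print(n,onz(n,S2(195,397) if n=="scene" else T2(569,517),.145))
print('block top corners z.06',[onz("scene",S2(*u),.06)[:2] for u in[(181,458),(249,461),(244,497),(172,490)]])
# segmentation-based: white barrel base/centre in stand
E
```

```text
mouth (array([ 0.6488, -0.0149,  0.1124]), np.float64(0.03308204215392152))
handle top ends (array([ 0.5666, -0.0063,  0.1837]), np.float64(3.427065387687719)) (array([ 0.5301, -0.022 ,  0.116 ]), np.float64(3.954236787428499))
therm top (array([ 0.5444, -0.344 ,  0.1392]), np.float64(0.1227285858881828))
[[ 0.5011 -0.0971  0.122 ]
 [ 0.4571 -0.0092  0.122 ]
 [ 0.505   0.0749  0.122 ]
 [ 0.602   0.0724  0.122 ]
 [ 0.6008 -0.0998  0.122 ]
 [ 0.6538 -0.0127  0.117 ]] [ 0.5533 -0.0119  0.1212]
scene circ [ 0.5544 -0.0129] [-0.0003 -0.0026  0.0007 -0.0024 -0.0015 -0.0006]
top disc [ 0.5506 -0.0125] [-0.0014 -0.0014 -0.0004 -0.0003]
scene [ 0.5521 -0.3381  0.145 ]
top [ 0.5425 -0.3421  0.145 ]
block top corners z.06 [array([ 0.5348, -0.3809]), array([ 0.5175, -0.3198]), array([ 0.5676, -0.2937]), array([ 0.5804, -0.359 ])]
```

```bash
cat >> h.py <<'E'
from scipy.spatial.transform import Rotation as Ro
np.set_printoptions(precision=4,suppress=True)
C=np.array([.5525,-.0127]); TH=np.array([.547,-.3405])
def row(pos,yaw=np.pi/2):
    "row numbers to bring tool (down, tool y at world angle yaw) to pos"
    s=monitor.get_state();R=Ro.from_quat(s["tcp_rot"])
    y=np.array([np.cos(yaw),np.sin(yaw),0]);z=np.array([0,0,-1.]);T=Ro.from_matrix(np.c_[np.cross(y,z),y,z])
    return np.r_[R.inv().apply(np.asarray(pos)-s["eef_pos"])/.4,(R.inv()*T).as_rotvec()/np.pi]
E
python3 -c "
from h import *
print(row([*C,.235]))"
```

```text
[-1.3029 -1.2255  0.0374 -0.0007 -0.0002 -0.1155]
```

```bash
python3 -m handwheel '[[-0.977,-0.919,0.03,0,0,-0.1155,1],[-0.977,-0.919,0.03,0,0,-0.1155,1],[-0.977,-0.919,0.03,0,0,-0.1155,1],[-0.977,-0.919,0.03,0,0,-0.1155,1],[-0.977,-0.919,0.03,0,0,-0.1155,1],[-0.977,-0.919,0.03,0,0,-0.1155,1],[-0.977,-0.919,0.03,0,0,-0.1155,1],[-0.977,-0.919,0.03,0,0,-0.1155,1],[-0.977,-0.919,0.03,0,0,-0.1155,1],[-0.977,-0.919,0.03,0,0,-0.1155,1]]' 20; python3 -c "
from h import *
print(row([*C,.235]))"
```

```text
time: 1.35
eef_pos: [0.475, 0.1467, 0.2378]
tcp_rot: [0.002, 1.0, -0.0, -0.0]
contact_force: [0.0, 0.8, -0.3]
opening: 0.999
finger_force: 0.0
[-0.1956 -0.3975  0.007  -0.0001 -0.0003 -0.0014]
```

```bash
python3 -m handwheel '[[-0.196,-0.397,0.007,0,0,-0.001,1],[-0.196,-0.397,0.007,0,0,-0.001,1],[-0.196,-0.397,0.007,0,0,-0.001,1],[-0.196,-0.397,0.007,0,0,-0.001,1],[-0.196,-0.397,0.11,0,0,-0.001,1],[-0.196,-0.397,0.11,0,0,-0.001,1]]' ; python3 - <<'E'
from h import *
print(row([*C,.15]), monitor.get_state()['eef_pos'])
ims=[eyes.read_camera(n) for n in("scene","top")]
o=np.zeros((600,800,3),np.uint8)
for k,n in enumerate(("scene","top")):
    u,v=proj(n,[*C,.13]).astype(int); o[:480,400*k:400*k+400]=cv2.resize(ims[k][v-60:v+60,u-50:u+50,::-1],(400,480),interpolation=2)
cv2.imwrite('pics/h1.png',o[:480])
E
```

```text
time: 2.1
eef_pos: [0.5498, -0.0078, 0.1905]
tcp_rot: [-0.002, 1.0, 0.001, -0.004]
contact_force: [-0.3, 0.5, -0.1]
opening: 1.002
finger_force: 0.0
[-0.0076 -0.0124  0.1012  0.0007 -0.0028  0.0016] [ 0.5498 -0.0078  0.1905]
```

View pics/h1.png

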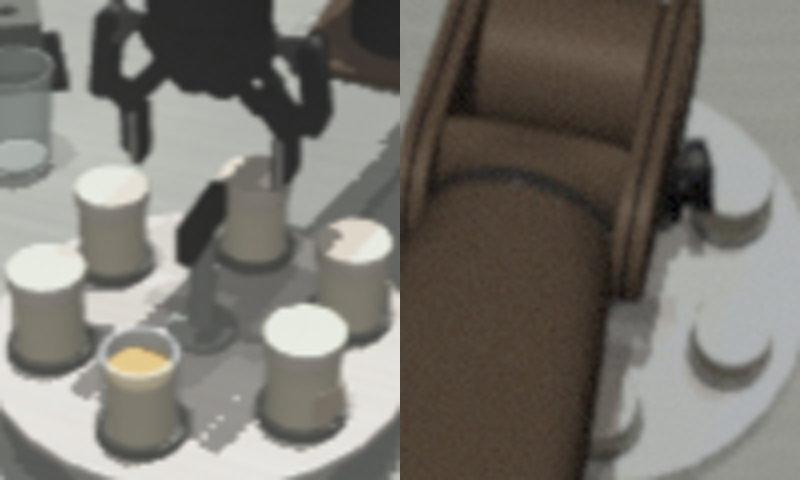

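The scene view shows the fingers astride the bar. I'll go down and grip it.

```bash
python3 -m handwheel '[[0,0,0.08,0,0,0,1],[0,0,0.11,0,0,0,1],[0,0,0.11,0,0,0,0.2],[0,0,0.11,0,0,0,-0.6],[0,0,0.11,0,0,0,-1],[0,0,0.11,0,0,0,-1],[0,0,0.11,0,0,0,-1],[0,0,0.11,0,0,0,-1]]' 20
```

```text
time: 3.2
eef_pos: [0.5535, -0.0127, 0.1519]
tcp_rot: [-0.002, 1.0, -0.003, 0.001]
contact_force: [-1.8, -8.4, 3.2]
opening: 0.16
finger_force: 32.7
```

```bash
python3 -m handwheel '[[0,0,0,0,0,0.01,-1],[0,0,0,0,0,0.03,-1],[0,0,0,0,0,0.06,-1],[0,0,0,0,0,0.10,-1],[0,0,0,0,0,0.15,-1],[0,0,0,0,0,0.20,-1],[0,0,0,0,0,0.25,-1],[0,0,0,0,0,0.30,0],[0,0,0,0,0,0.35,1],[0,0,0,0,0,0.40,1],[0,0,0,0,0,0.44,1],[0,0,-0.1,0,0,0.46,1]]' 20; python3 -c "
from h import *
print(row([TH[0],TH[1],.235]))"
```

```text
time: 4.7
eef_pos: [0.5504, -0.0097, 0.1872]
tcp_rot: [0.661, 0.75, -0.002, -0.004]
contact_force: [1.2, -0.2, 0.0]
opening: 0.999
finger_force: 0.0
[-0.819  -0.1134 -0.1209 -0.0014 -0.0025 -0.4599]
```

```bash
python3 -m handwheel '[[-0.05,0,-0.12,0,0,-0.06,1],[-0.2,-0.028,-0.12,0,0,-0.12,1],[-0.819,-0.113,-0.121,0,0,-0.46,1],[-0.819,-0.113,-0.121,0,0,-0.46,1],[-0.819,-0.113,-0.121,0,0,-0.46,1],[-0.819,-0.113,-0.121,0,0,-0.46,1],[-0.819,-0.113,-0.121,0,0,-0.46,1],[-0.819,-0.113,-0.121,0,0,-0.46,1],[-0.819,-0.113,-0.121,0,0,-0.46,1],[-0.819,-0.113,-0.121,0,0,-0.46,1],[-0.819,-0.113,-0.121,0,0,-0.46,1]]'; cat > rot.py <<'E'
from h import *
def angle(n="top"):
    im=eyes.read_camera(n);t=monitor.get_state()["time"]-.05
    x=im.astype(int);m=(x[:,:,0]-x[:,:,2]>35)&(x[:,:,0]>100)&(x[:,:,1]-x[:,:,2]>15)
    best=[]
    cu=proj(n,[*C,.1]).astype(int);k=np.zeros(m.shape,np.uint8);cv2.circle(k,tuple(int(q) for q in cu),60,1,-1)
    v,u=np.nonzero(m&(k>0))
    if len(u)<8: return t,None,len(u),None,im
    p=onz(n,(np.median(u),np.median(v)),.104)[:2]-C
    return t,np.arctan2(p[1],p[0]),len(u),np.hypot(*p),im
E
python3 - <<'E'
from rot import *
print(row([TH[0],TH[1],.12]),monitor.get_state()['eef_pos'])
for n in ("top","scene","top","scene"):
    r=angle(n);print(n,r[:4])
    cv2.imwrite(f'pics/a_{n}.png',r[4][:,:,::-1])
E
```

```text
time: 6.08
eef_pos: [0.5502, -0.3404, 0.2389]
tcp_rot: [-0.001, 1.0, -0.0, 0.0]
contact_force: [0.1, 0.0, -0.7]
opening: 0.998
finger_force: 0.0
[ 0.0081 -0.0001  0.2971 -0.      0.      0.0008] [ 0.5502 -0.3404  0.2389]
top (6.075, np.float64(2.982748618513941), 154, np.float64(0.09925006276982688))
scene (6.125, np.float64(2.997705564343745), 52, np.float64(0.10840796319991015))
top (6.175, np.float64(2.861222305747565), 159, np.float64(0.09911428900603571))
scene (6.2250000000000005, np.float64(2.8627939541718996), 48, np.float64(0.10572696012161746))
```

```bash
python3 -m handwheel '[[0.008,0,0.15,0,0,0,1],[0.008,0,0.26,0,0,0,1],[0.008,0,0.297,0,0,0,1],[0.008,0,0.297,0,0,0,0],[0.008,0,0.297,0,0,0,-0.6],[0.008,0,0.297,0,0,0,-1],[0.008,0,0.297,0,0,0,-1],[0.008,0,0.297,0,0,0,-1]]' 40; python3 - <<'E'
from rot import *
for n in ("top","scene"):
    r=angle(n);print(n,r[:4])
    p=np.array(proj(n,[*TH,.12])).astype(int)
    if n=="scene":I=r[4]
u,v=np.maximum(p,[80,60]);cv2.imwrite('pics/g1.png',cv2.resize(I[v-60:v+60,u-80:u+80,::-1],(640,480),interpolation=2))
E
```

```text
time: 7.28
eef_pos: [0.5479, -0.3417, 0.1222]
tcp_rot: [-0.002, 1.0, -0.001, 0.001]
contact_force: [0.7, -0.3, 5.3]
opening: 0.296
finger_force: 39.3
top (7.275, np.float64(1.5453593453638688), 146, np.float64(0.10169154533263908))
scene (7.325, np.float64(1.5646984681171463), 70, np.float64(0.09582287941818238))
```

View pics/g1.png

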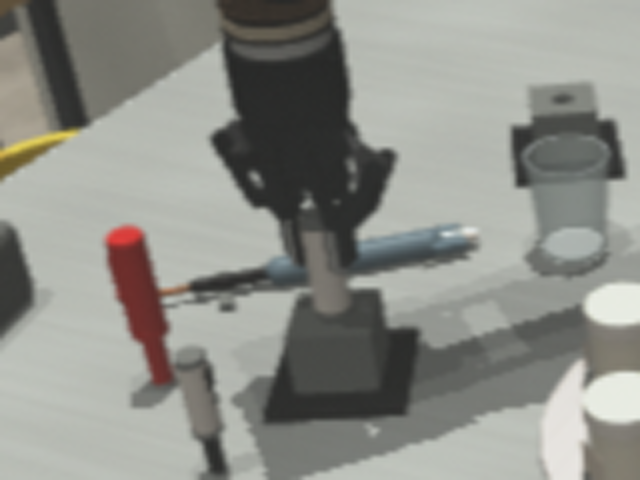

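Grip is good: about 25 mm opening on the barrel, on the right one, in the far stand. Next I'll lift it straight up.

```bash
python3 -m handwheel '[[0,0,-0.05,0,0,0,-1],[0,0,-0.13,0,0,0,-1],[0,0,-0.26,0,0,0,-1],[0,0,-0.39,0,0,0,-1],[0,0,-0.47,0,0,0,-1],[0,0,-0.47,0,0,0,-1],[0,0,-0.47,0,0,0,-1]]' 40; python3 - <<'E'
from rot import *
for n in ("top","scene"):
    r=angle(n);print(n,r[:4])
    if n=="scene":I=r[4]
s=monitor.get_state();e=s['eef_pos'];print(e,s['opening'],s['finger_force'])
p=proj(n,e-[0,0,.06]).astype(int);print(p,proj(n,e-[0,0,.107]))
u,v=np.maximum(p,[60,45]);print(u,v);cv2.imwrite('pics/g2.png',cv2.resize(I[v-45:v+45,u-60:u+60,::-1],(720,540),interpolation=2))
E
```

```text
time: 8.25
eef_pos: [0.5461, -0.34, 0.3058]
tcp_rot: [-0.002, 1.0, 0.001, -0.001]
contact_force: [0.3, -0.3, -2.1]
opening: 0.292
finger_force: 39.7
top (8.25, np.float64(0.4127474854498821), 141, np.float64(0.10227026359975627))
scene (8.299999999999999, np.float64(0.3173378987108787), 87, np.float64(0.0931177495077991))
[ 0.546  -0.34    0.3047] 0.2924451191406732 39.66667950153351
[195 149] [198.4906 165.218 ]
195 149
```

View pics/g2.png

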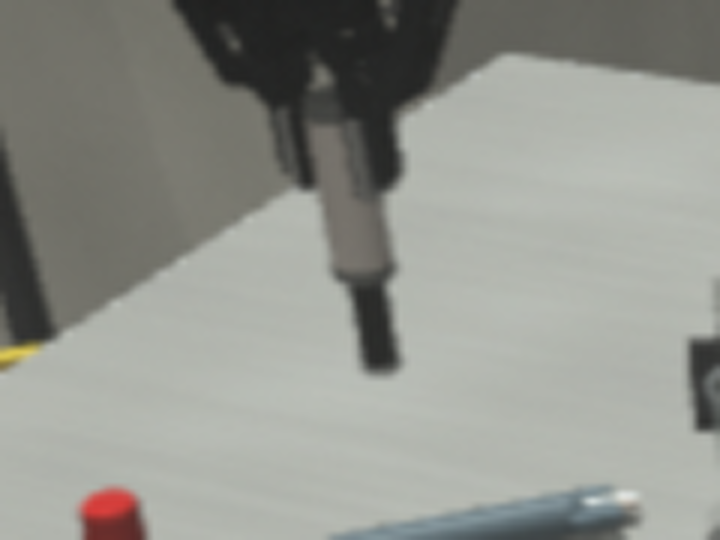

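The nose tip is at (198.5,165.2), exactly where it should be directly below the TCP, so the wand hangs straight. I'll move beside the carousel and track the jar's phase.

```bash
python3 -m handwheel '[[-0.015,0.15,0.03,0,0,0,-1],[-0.015,0.225,0.04,0,0,0,-1],[-0.015,0.225,0.04,0,0,0,-1],[-0.015,0.225,0.04,0,0,0,-1],[-0.015,0.225,0.04,0,0,0,-1],[-0.015,0.225,0.04,0,0,0,-1]]' >/dev/null; cat > m.py <<'E'
from rot import *
for n in ("top","scene","top","scene"):
    r=angle(n);print(n,np.array(r[:4],float))
print(monitor.get_state()['eef_pos'],monitor.get_state()['time'])
E
python3 m.py; python3 -m handwheel '[[0,0,0,0,0,0,-1],[0,0,0,0,0,0,-1],[0,0,0,0,0,0,-1],[0,0,0,0,0,0,-1],[0,0,0,0,0,0,-1],[0,0,0,0,0,0,-1],[0,0,0,0,0,0,-1],[0,0,0,0,0,0,-1],[0,0,0,0,0,0,-1]]' >/dev/null; python3 m.py;python3 -m handwheel '[[0,0,0,0,0,0,-1],[0,0,0,0,0,0,-1],[0,0,0,0,0,0,-1],[0,0,0,0,0,0,-1],[0,0,0,0,0,0,-1],[0,0,0,0,0,0,-1],[0,0,0,0,0,0,-1],[0,0,0,0,0,0,-1],[0,0,0,0,0,0,-1]]' >/dev/null; python3 m.py
```

```text
top [  9.1     -0.5817 141.       0.1009]
scene [ 9.15   -0.7138 75.      0.0976]
top [  9.2     -0.6787 144.       0.1009]
scene [ 9.25   -0.8508 72.      0.098 ]
[ 0.5526 -0.2512  0.292 ] 9.3
top [10.425  -2.0593 52.      0.0879]
scene [10.475  -2.1556 44.      0.1058]
top [10.525  -2.1566 45.      0.0867]
scene [10.575  -2.2895 42.      0.1085]
[ 0.5526 -0.2508  0.2919] 10.625
top [ 11.75     2.7291 155.       0.1009]
scene [11.8     2.7743 54.      0.1069]
top [ 11.85     2.635  154.       0.0996]
scene [11.9     2.6578 50.      0.1054]
[ 0.5526 -0.2508  0.2919] 11.95
```

```bash
cat > fit.py <<'E'
from h import *
D="""t 6.075 2.9827 .09925
s 6.125 2.9977 .10841
t 6.175 2.8612 .09911
s 6.225 2.8628 .10573
t 7.275 1.5454 .10169
s 7.325 1.5647 .09582
t 8.25 .4127 .10227
s 8.3 .3173 .0931
t 9.1 -.5817 .1009
s 9.15 -.7138 .0976
t 9.2 -.6787 .1009
s 9.25 -.8508 .098
s 10.475 -2.1556 .1058
s 10.575 -2.2895 .1085
t 11.75 2.7291 .1009
s 11.8 2.7743 .1069
t 11.85 2.635 .0996
s 11.9 2.6578 .1054"""
import os
if os.path.exists('more.txt'): D+="\n"+open('more.txt').read().strip()
D=[l.split() for l in D.split("\n")];w=np.array([1. if d[0]=='t' else .4 for d in D])
A=np.array([d[1:4] for d in D],float);top=np.array([d[0]=='t' for d in D])
xy=np.c_[A[:,2]*np.cos(A[:,1]),A[:,2]*np.sin(A[:,1])];T0=9.
def ph(p,t):
    k=p[2];c=.0045;t=t-T0; w=p[1]; # w'=-(k w + c), speed positive CW
    return p[0]-((w+c/k)*(1-np.exp(-k*t))/k-c/k*t)
def res(p):
    f=ph(p,A[:,0]);m=.1*np.c_[np.cos(f),np.sin(f)]+np.where(top[:,None],p[3:5],p[5:7])
    return np.r_[((xy-m)*w[:,None]).ravel()*1e3,(p[2]-.025)/.008]
F=least_squares(res,[-.5,1.13,.025,0,0,0,0]);p=F.x
sp=lambda t:(p[1]+.0045/p[2])*np.exp(-p[2]*(t-T0))-.0045/p[2]
if __name__=="__main__":
    print(p,np.abs(F.fun).max())
    tn=monitor.get_state()["time"];print(tn,ph(p,tn),sp(tn))
E
python3 fit.py
```

```text
[-0.4725  1.1478  0.0197  0.0011  0.0016 -0.0075 -0.0038] 1.588346006842871
11.95 -3.742861995862067 1.0700982795138383
```

```bash
for i in 1; do python3 -m handwheel '[[0,0,0,0,0,0,-1],[0,0,0,0,0,0,-1],[0,0,0,0,0,0,-1],[0,0,0,0,0,0,-1],[0,0,0,0,0,0,-1],[0,0,0,0,0,0,-1],[0,0,0,0,0,0,-1],[0,0,0,0,0,0,-1],[0,0,0,0,0,0,-1],[0,0,0,0,0,0,-1],[0,0,0,0,0,0,-1],[0,0,0,0,0,0,-1]]' >/dev/null; done; python3 m.py; python3 -m handwheel '[[0,0,0,0,0,0,-1],[0,0,0,0,0,0,-1],[0,0,0,0,0,0,-1],[0,0,0,0,0,0,-1],[0,0,0,0,0,0,-1],[0,0,0,0,0,0,-1],[0,0,0,0,0,0,-1],[0,0,0,0,0,0,-1]]' >/dev/null; python3 m.py
```

```text
top [ 13.45     0.9449 141.       0.1032]
scene [13.5     0.9409 81.      0.0943]
top [ 13.55     0.8505 138.       0.1043]
scene [13.6     0.8301 85.      0.0925]
[ 0.5526 -0.2508  0.2919] 13.65
top [ 14.65    -0.2584 137.       0.102 ]
scene [14.7    -0.3863 80.      0.0954]
top [ 14.75    -0.3422 139.       0.1016]
scene [14.8    -0.5009 81.      0.0956]
[ 0.5526 -0.2508  0.2919] 14.85
```

```bash
cat > more.txt <<'E'
t 13.45 .9449 .1032
s 13.5 .9409 .0943
t 13.55 .8505 .1043
s 13.6 .8301 .0925
t 14.65 -.2584 .102
s 14.7 -.3863 .0954
t 14.75 -.3422 .1016
s 14.8 -.5009 .0956
E
cat > plan.py <<'E'
from fit import *
import sys
# args: cmd x y z, lead, n
cx,cy,cz,lead=map(float,sys.argv[1:5]);zt=float(sys.argv[5])
s=monitor.get_state();t=s["time"]
j=lambda t:C+.1*np.array([np.cos(ph(p,t)),np.sin(ph(p,t))])
print(p[:3],"t",t,"speed",sp(t),"jar",j(t),"eef",s["eef_pos"],"grip",s["finger_force"],"tcp-jar",s["eef_pos"][:2]-j(t))
for i in range(1,13):
    q=j(t+.125*i+lead);d=np.array([cx-q[0],q[1]-cy,cz-zt])/.4
    print("[%.3f,%.3f,%.3f,0,0,0,-1],"%tuple(d),end="")
print()
E
python3 plan.py .5526 -.2508 .2919 .1 .254; python3 fit.py
```

```text
[-0.4711  1.1487  0.0191] t 14.85 speed 1.0023153071168043 jar [ 0.6416 -0.0581] eef [ 0.5526 -0.2508  0.2919] grip 39.71072316169739 tcp-jar [-0.089  -0.1926]
[-0.191,0.435,0.095,0,0,0,-1],[-0.170,0.412,0.095,0,0,0,-1],[-0.146,0.393,0.095,0,0,0,-1],[-0.120,0.376,0.095,0,0,0,-1],[-0.092,0.363,0.095,0,0,0,-1],[-0.063,0.353,0.095,0,0,0,-1],[-0.033,0.347,0.095,0,0,0,-1],[-0.002,0.345,0.095,0,0,0,-1],[0.028,0.347,0.095,0,0,0,-1],[0.058,0.352,0.095,0,0,0,-1],[0.087,0.361,0.095,0,0,0,-1],[0.115,0.373,0.095,0,0,0,-1],
[-0.4711  1.1487  0.0191  0.0016  0.0016 -0.0073 -0.0039] 1.7834547383536667
14.85 -6.754920223272323 1.0023153071168043
```

```bash
python3 -m handwheel '[[-0.05,0.11,0,0,0,0,-1],[-0.09,0.23,0,0,0,0,-1],[-0.11,0.33,0,0,0,0,-1],[-0.114,0.37,0,0,0,0,-1],[-0.092,0.363,0.01,0,0,0,-1],[-0.063,0.353,0.03,0,0,0,-1],[-0.033,0.347,0.06,0,0,0,-1],[-0.002,0.345,0.08,0,0,0,-1],[0.028,0.347,0.09,0,0,0,-1],[0.058,0.352,0.095,0,0,0,-1],[0.087,0.361,0.095,0,0,0,-1],[0.115,0.373,0.095,0,0,0,-1]]'; python3 plan.py .5066 -.1016 .2539 .1 .254
```

```text
time: 16.35
eef_pos: [0.5056, -0.1015, 0.2544]
tcp_rot: [-0.002, 1.0, -0.0, 0.0]
contact_force: [0.6, -0.4, -1.5]
opening: 0.297
finger_force: 39.7
[-0.4711  1.1487  0.0191] t 16.35 speed 0.9673409078095413 jar [ 0.5156 -0.1056] eef [ 0.5056 -0.1015  0.2544] grip 39.68684256076813 tcp-jar [-0.01    0.0042]
[0.025,0.015,-0.000,0,0,0,-1],[0.049,0.034,-0.000,0,0,0,-1],[0.071,0.054,-0.000,0,0,0,-1],[0.089,0.078,-0.000,0,0,0,-1],[0.105,0.103,-0.000,0,0,0,-1],[0.118,0.130,-0.000,0,0,0,-1],[0.127,0.158,-0.000,0,0,0,-1],[0.133,0.187,-0.000,0,0,0,-1],[0.135,0.216,-0.000,0,0,0,-1],[0.134,0.245,-0.000,0,0,0,-1],[0.130,0.274,-0.000,0,0,0,-1],[0.122,0.302,-0.000,0,0,0,-1],
```

No lag, so I'll set lead ≈0. Taking a picture to check alignment.

```bash
python3 - <<'E'
from rot import *
r=angle("scene");print(r[:4]);e=monitor.get_state()['eef_pos'];u,v=proj("scene",e-[0,0,.107]).astype(int);print(u,v)
cv2.imwrite('pics/k1.png',cv2.resize(r[4][v-45:v+45,u-60:u+60,::-1],(720,540),interpolation=2))
E
python3 plan.py .5066 -.1016 .2539 .01 .254
```

```text
(16.349999999999998, np.float64(-1.992274984796452), 34, np.float64(0.10803262743611237))
286 189
[-0.4711  1.1487  0.0191] t 16.4 speed 0.966192270539911 jar [ 0.5111 -0.1037] eef [ 0.5046 -0.1007  0.2542] grip 39.683858156204224 tcp-jar [-0.0066  0.003 ]
[0.017,0.010,-0.000,0,0,0,-1],[0.042,0.027,-0.000,0,0,0,-1],[0.064,0.047,-0.000,0,0,0,-1],[0.084,0.070,-0.000,0,0,0,-1],[0.100,0.095,-0.000,0,0,0,-1],[0.114,0.121,-0.000,0,0,0,-1],[0.124,0.149,-0.000,0,0,0,-1],[0.131,0.177,-0.000,0,0,0,-1],[0.135,0.207,-0.000,0,0,0,-1],[0.135,0.236,-0.000,0,0,0,-1],[0.132,0.265,-0.000,0,0,0,-1],[0.125,0.293,-0.000,0,0,0,-1],
```

View pics/k1.png

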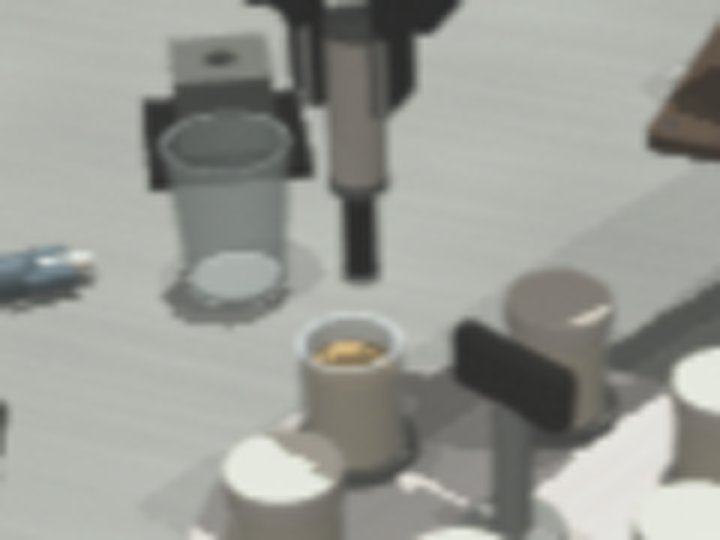

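The nose (361,277) hangs over the rim (351,340), about 1 cm ahead as commanded. I'll continue with zero lead.

```bash
python3 -m handwheel '[[0.017,0.010,0,0,0,0,-1],[0.042,0.027,0,0,0,0,-1],[0.064,0.047,0,0,0,0,-1],[0.084,0.070,0,0,0,0,-1],[0.100,0.095,0,0,0,0,-1],[0.114,0.121,0,0,0,0,-1],[0.124,0.149,0,0,0,0,-1],[0.131,0.177,0,0,0,0,-1],[0.135,0.207,0,0,0,0,-1],[0.135,0.236,0,0,0,0,-1],[0.132,0.265,0,0,0,0,-1],[0.125,0.293,0,0,0,0,-1]]'; python3 -c "
from rot import *
print(angle('scene')[:4],angle('top')[:4])"; python3 plan.py .4566 .0156 .2539 .01 .254
```

```text
time: 17.9
eef_pos: [0.456, 0.0161, 0.254]
tcp_rot: [-0.002, 1.0, -0.0, 0.0]
contact_force: [-0.4, -0.8, -0.0]
opening: 0.294
finger_force: 39.7
(17.9, np.float64(2.9763503389066357), 16, np.float64(0.1039376372627527)) (17.95, None, 0, None)
[-0.4711  1.1487  0.0191] t 18.0 speed 0.9300093513731208 jar [0.4594 0.0237] eef [0.456  0.0163 0.2539] grip 39.68740224838257 tcp-jar [-0.0033 -0.0074]
[-0.020,0.049,-0.000,0,0,0,-1],[-0.035,0.073,-0.000,0,0,0,-1],[-0.053,0.096,-0.000,0,0,0,-1],[-0.074,0.116,-0.000,0,0,0,-1],[-0.096,0.134,-0.000,0,0,0,-1],[-0.120,0.149,-0.000,0,0,0,-1],[-0.146,0.161,-0.000,0,0,0,-1],[-0.173,0.170,-0.000,0,0,0,-1],[-0.201,0.176,-0.000,0,0,0,-1],[-0.229,0.179,-0.000,0,0,0,-1],[-0.257,0.179,-0.000,0,0,0,-1],[-0.285,0.175,-0.000,0,0,0,-1],
```

```bash
python3 -m handwheel '[[-0.020,0.049,0,0,0,0,-1],[-0.035,0.073,0,0,0,0,-1],[-0.053,0.096,0,0,0,0,-1],[-0.074,0.116,0,0,0,0,-1],[-0.096,0.134,0,0,0,0,-1],[-0.120,0.149,0,0,0,0,-1],[-0.146,0.161,0,0,0,0,-1],[-0.173,0.170,0,0,0,0,-1],[-0.201,0.176,0,0,0,0,-1],[-0.229,0.179,0,0,0,0,-1],[-0.257,0.179,0,0,0,0,-1],[-0.285,0.175,0,0,0,0,-1]]'; python3 - <<'E'
from rot import *
r=angle("scene");print(r[:4]);e=monitor.get_state()['eef_pos'];u,v=proj("scene",e-[0,0,.107]).astype(int);print(u,v)
cv2.imwrite('pics/k2.png',cv2.resize(r[4][v-45:v+45,u-60:u+60,::-1],(720,540),interpolation=2))
E
python3 plan.py .5706 .0856 .2539 .01 .254
```

```text
time: 19.5
eef_pos: [0.5703, 0.0856, 0.2539]
tcp_rot: [-0.002, 1.0, -0.0, 0.0]
contact_force: [-0.1, -0.2, -0.5]
opening: 0.292
finger_force: 39.7
(19.5, np.float64(1.3980192461730228), 32, np.float64(0.09109361294791823))
346 218
[-0.4711  1.1487  0.0191] t 19.55 speed 0.8959964011916236 jar [0.574 0.085] eef [0.5714 0.0852 0.254 ] grip 39.687257409095764 tcp-jar [-0.0026  0.0002]
[-0.038,-0.010,-0.000,0,0,0,-1],[-0.063,-0.021,-0.000,0,0,0,-1],[-0.088,-0.034,-0.000,0,0,0,-1],[-0.110,-0.050,-0.000,0,0,0,-1],[-0.131,-0.068,-0.000,0,0,0,-1],[-0.149,-0.089,-0.000,0,0,0,-1],[-0.165,-0.111,-0.000,0,0,0,-1],[-0.179,-0.135,-0.000,0,0,0,-1],[-0.190,-0.160,-0.000,0,0,0,-1],[-0.197,-0.186,-0.000,0,0,0,-1],[-0.203,-0.212,-0.000,0,0,0,-1],[-0.205,-0.239,-0.000,0,0,0,-1],
```

View pics/k2.png

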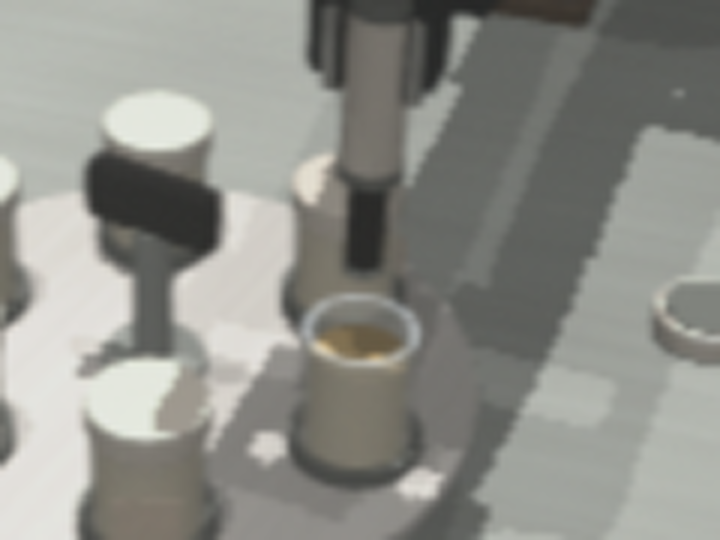

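The nose (363,268) is centred over the rim (360,328). Continuing.

```bash
python3 -m handwheel '[[-0.038,-0.010,0,0,0,0,-1],[-0.063,-0.021,0,0,0,0,-1],[-0.088,-0.034,0,0,0,0,-1],[-0.110,-0.050,0,0,0,0,-1],[-0.131,-0.068,0,0,0,0,-1],[-0.149,-0.089,0,0,0,0,-1],[-0.165,-0.111,0,0,0,0,-1],[-0.179,-0.135,0,0,0,0,-1],[-0.190,-0.160,0,0,0,0,-1],[-0.197,-0.186,0,0,0,0,-1],[-0.203,-0.212,0,0,0,0,-1],[-0.205,-0.239,0,0,0,0,-1]]'; python3 -c "
from rot import *
r=angle('scene');print(r[:4]);e=monitor.get_state()['eef_pos'];u,v=proj('scene',e-[0,0,.107]).astype(int)
cv2.imwrite('pics/k3.png',cv2.resize(r[4][v-45:v+45,u-60:u+60,::-1],(720,540),interpolation=2))"; python3 plan.py .6526 -.0100 .2539 .01 .254
```

```text
time: 21.05
eef_pos: [0.6519, -0.0104, 0.2539]
tcp_rot: [-0.002, 1.0, -0.0, -0.0]
contact_force: [0.5, 0.2, -1.0]
opening: 0.294
finger_force: 39.7
(21.05, np.float64(-0.08990765360549877), 44, np.float64(0.09468945681671918))
[-0.4711  1.1487  0.0191] t 21.1 speed 0.8629760423216871 jar [ 0.6525 -0.0136] eef [ 0.652  -0.0117  0.2539] grip 39.690130949020386 tcp-jar [-0.0005  0.0019]
[0.002,-0.038,-0.000,0,0,0,-1],[0.007,-0.064,-0.000,0,0,0,-1],[0.015,-0.090,-0.000,0,0,0,-1],[0.025,-0.115,-0.000,0,0,0,-1],[0.037,-0.138,-0.000,0,0,0,-1],[0.053,-0.160,-0.000,0,0,0,-1],[0.070,-0.180,-0.000,0,0,0,-1],[0.089,-0.198,-0.000,0,0,0,-1],[0.110,-0.214,-0.000,0,0,0,-1],[0.132,-0.227,-0.000,0,0,0,-1],[0.156,-0.238,-0.000,0,0,0,-1],[0.181,-0.247,-0.000,0,0,0,-1],
```

View pics/k3.png

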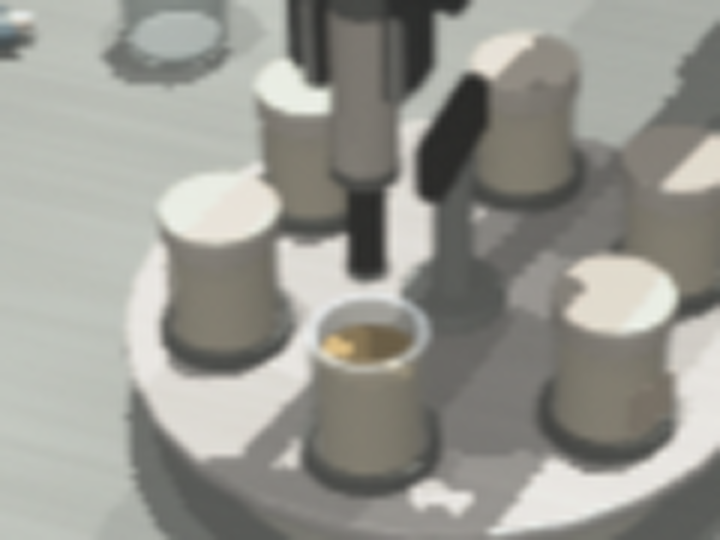

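Still centred: nose (366,272), rim (371,332).

```bash
python3 -m handwheel '[[0.002,-0.038,0,0,0,0,-1],[0.007,-0.064,0,0,0,0,-1],[0.015,-0.090,0,0,0,0,-1],[0.025,-0.115,0,0,0,0,-1],[0.037,-0.138,0,0,0,0,-1],[0.053,-0.160,0,0,0,0,-1],[0.070,-0.180,0,0,0,0,-1],[0.089,-0.198,0,0,0,0,-1],[0.110,-0.214,0,0,0,0,-1],[0.132,-0.227,0,0,0,0,-1],[0.156,-0.238,0,0,0,0,-1],[0.181,-0.247,0,0,0,0,-1]]'; python3 plan.py .5802 -.1088 .2539 .01 .254
```

```text
time: 22.6
eef_pos: [0.5791, -0.1089, 0.2539]
tcp_rot: [-0.002, 1.0, 0.0, -0.0]
contact_force: [0.0, -0.3, -1.2]
opening: 0.29
finger_force: 39.7
[-0.4711  1.1487  0.0191] t 22.6 speed 0.8319386455489249 jar [ 0.5812 -0.1085] eef [ 0.5791 -0.1089  0.2539] grip 39.68767046928406 tcp-jar [-0.0021 -0.0004]
[0.025,-0.006,-0.000,0,0,0,-1],[0.050,-0.009,-0.000,0,0,0,-1],[0.076,-0.010,-0.000,0,0,0,-1],[0.102,-0.008,-0.000,0,0,0,-1],[0.127,-0.003,-0.000,0,0,0,-1],[0.152,0.004,-0.000,0,0,0,-1],[0.175,0.014,-0.000,0,0,0,-1],[0.198,0.026,-0.000,0,0,0,-1],[0.219,0.040,-0.000,0,0,0,-1],[0.238,0.056,-0.000,0,0,0,-1],[0.256,0.074,-0.000,0,0,0,-1],[0.271,0.093,-0.000,0,0,0,-1],
```

```bash
python3 -m handwheel '[[0.025,-0.006,0,0,0,0,-1],[0.050,-0.009,0,0,0,0,-1],[0.076,-0.010,0,0,0,0,-1],[0.102,-0.008,0,0,0,0,-1],[0.127,-0.003,0,0,0,0,-1],[0.152,0.004,0,0,0,0,-1],[0.175,0.014,0,0,0,0,-1],[0.198,0.026,0,0,0,0,-1],[0.219,0.040,0,0,0,0,-1],[0.238,0.056,0,0,0,0,-1],[0.256,0.074,0,0,0,0,-1],[0.271,0.093,0,0,0,0,-1]]';python3 -c "
from rot import *
print(angle('scene')[:4])"; python3 plan.py .4718 -.0716 .2539 .01 .254
```

```text
time: 24.1
eef_pos: [0.4708, -0.0713, 0.254]
tcp_rot: [-0.002, 1.0, -0.0, 0.0]
contact_force: [0.4, -0.5, -0.8]
opening: 0.293
finger_force: 39.7
(24.099999999999998, np.float64(-2.488084184979806), 16, np.float64(0.11035647677052651))
[-0.4711  1.1487  0.0191] t 24.15 speed 0.800787667939647 jar [ 0.4698 -0.0689] eef [ 0.4703 -0.0705  0.2539] grip 39.68390464782715 tcp-jar [ 0.0005 -0.0016]
[0.019,0.030,-0.000,0,0,0,-1],[0.030,0.052,-0.000,0,0,0,-1],[0.038,0.076,-0.000,0,0,0,-1],[0.044,0.100,-0.000,0,0,0,-1],[0.047,0.124,-0.000,0,0,0,-1],[0.048,0.149,-0.000,0,0,0,-1],[0.047,0.173,-0.000,0,0,0,-1],[0.043,0.198,-0.000,0,0,0,-1],[0.037,0.221,-0.000,0,0,0,-1],[0.029,0.244,-0.000,0,0,0,-1],[0.018,0.266,-0.000,0,0,0,-1],[0.006,0.286,-0.000,0,0,0,-1],
```

```bash
python3 -m handwheel '[[0,0.01,-0.08,0,0,0,-1],[0,0.01,-0.2,0,0,0,-1],[0,0.01,-0.3,0,0,0,-1],[0,0.01,-0.3,0,0,0,-1],[0,0.01,-0.3,0,0,0,-1],[0,0.01,-0.3,0,0,0,-1],[0,0.01,-0.3,0,0,0,-1],[0,0.01,-0.3,0,0,0,-1]]'; python3 - <<'E'
from rot import *
ts=[]
for i in range(6):
    r=angle("scene");ts.append(r[:4])
print(ts);s=monitor.get_state();print(s['eef_pos'],s['dq'],s['finger_force'])
I=r[4];cv2.imwrite('pics/f.png',cv2.resize(I[60:320,150:450,::-1],(600,520)))
E
```

```text
time: 25.15
eef_pos: [0.4711, -0.0678, 0.3731]
tcp_rot: [-0.002, 1.0, 0.0, -0.001]
contact_force: [0.3, -0.1, -1.2]
opening: 0.293
finger_force: 39.7
[(25.15, np.float64(2.95328527960607), 29, np.float64(0.1053509008791728)), (25.2, np.float64(2.909010107435405), 31, np.float64(0.10833946285926)), (25.25, np.float64(2.8877920066558884), 37, np.float64(0.10991041200127814)), (25.3, np.float64(2.8316145082712), 42, np.float64(0.10824832049959239)), (25.349999999999998, np.float64(2.774317139494978), 37, np.float64(0.10694642244164)), (25.4, np.float64(2.7551217888738178), 45, np.float64(0.10879789798885264))]
[ 0.4712 -0.0678  0.374 ] [-0.0011 -0.0001 -0.0003 -0.0022  0.0016 -0.0004] 39.67947721481323
```

View pics/f.png

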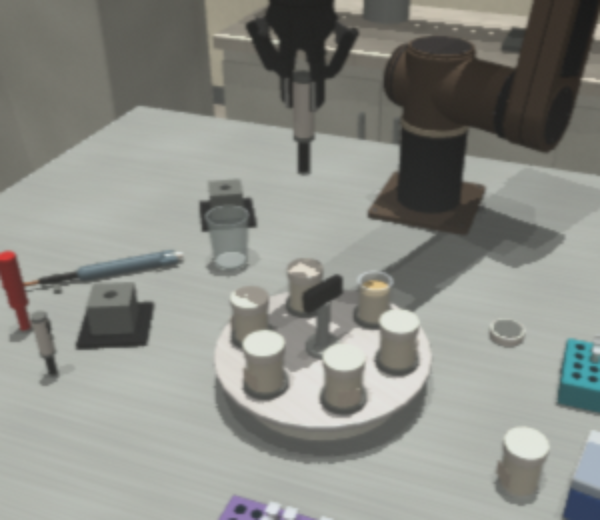

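The thermometer is held upright and high (nose at (303,170)). The carousel is still coasting at about 0.8 rad/s and nothing else has moved.

```bash
python3 -c "
from plant import ctrl
print(ctrl.sign_off())"
```

```text
the job is handed in; nothing more can be done
None
```

The job is handed in, though sign-off returned no verdict. By my own measurements, the nose followed the open jar about 30 mm above its rim for roughly 8 s as the carousel coasted at 0.97–0.80 rad/s (a turn in 6.5–7.8 s). It finished held upright and still with the nose about 150 mm above the rim, and the carousel still turning at about 0.8 rad/s.

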